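# Fetch the card holder from behind the pots

### The job

At the club's card table a player needs the wooden card holder that lies behind the three pots on the games tray. First move all three pots onto the black ribbed mat so that they stand there together, then lay the card holder on the white mat, centred in its blue outline and lengthwise, and then put every pot back upright on the very coaster it stood on. Do not tip a pot over, and leave the chip stack, the red deck box and the dealer disc where they are.

Things in the scene. Friction and masses are not known exactly. Their poses are not given: they have to be found in the camera images.
- games_tray: fixed dark wooden tray on the table, 180 mm (its x, from -75 to 105 mm of its origin) by 330 mm (its y), with its floor 12 mm above the table and a rim only 5 mm higher round it; its origin is at table height, its x axis points away from the robot, it is turned by up to 0.2 rad from start to start; three cork coasters 72 mm across, flush with the floor, lie at x = -38 mm, y = -95, 0 and 95 mm of the tray; the card holder lies behind them at about x = 25 mm, along the tray's y
- dice_cup_center (a point): red open dice cup with a brass band near its foot, two white dice fixed inside, 54 mm across with straight sides and 90 mm high, about 120 g, loose, one of three that stand upright on the tray's cork coasters in an order that changes from start to start; the point is its centre on the axis, 45 mm above its foot, its z axis points up to the mouth
- pencil_pot_center (a point): yellow open pencil pot, three short pencils fixed in it that rise 7 mm over its rim, 54 mm across with straight sides and 90 mm high, about 130 g, loose, one of three that stand upright on the tray's cork coasters in an order that changes from start to start; the point is its centre on the axis, 45 mm above its foot, its z axis points up to the mouth
- chip_tin_center (a point): blue closed tin with white lid and a 4 mm high steel button on it, 54 mm across with straight sides and 90 mm high, about 200 g, loose, one of three that stand upright on the tray's cork coasters in an order that changes from start to start; the point is its centre on the axis, 45 mm above its foot, its z axis points up to the mouth
- holder_center (a point): pale wooden bar with two card slots along its top, 40 mm (its x) by 260 mm (its y) and 32 mm high, about 200 g, loose; the point is its centre, 16 mm above its underside, y along its length, z up; only about 13 mm separate it from the pots while they stand on the coasters
- parking_mat: fixed black ribbed rubber mat for parking the pots, 300 by 120 mm, 3 mm thick, lies on the table left or right of the tray (it changes sides with the other mat); origin at the centre of its underside, x along its long side, z up
- player_mat: fixed white mat with a blue outline (276 by 54 mm, centred, long side along the mat's) for the card holder, 300 by 120 mm, 3 mm thick, lies on the table left or right of the tray (it changes sides with the other mat); origin at the centre of its underside, x along its long side, z up
- chip_stack: bystander: stack of red, white and green chips in one piece, 40 mm across and 27 mm high, on the table between the tray and the robot; origin at the centre of its underside
- deck_box: bystander: red card deck box lying flat, 90 by 64 mm and 20 mm high, on the table between the tray and the robot; origin at the centre of its underside, x along its long side
- dealer_disc: bystander: white disc with a black spot, 42 mm across and 10 mm high, on the table between the tray and the robot; origin at the centre of its underside
Things that resemble listed ones, but are neither listed nor needed, are in the scene too. Leave any green or orange look-alike of the part that bears chip_tin_center alone. Of the things that look like the part that bears pencil_pot_center, the smaller one is meant.

How it is judged:
By the outcome, as a careful person would: the job done as asked, in the order asked, and still so for the second after the job is handed in, with the robot touching nothing.
It also fails if it takes over 147 s, if anything falls off the work surface, if the arm or the gripper's body presses on something with over 40 N, if the wrist force passes 120 N, or if a joint passes its speed limit or range.

### The arm

A 6-joint arm with a two-finger parallel gripper is mounted at the origin on the work surface. World frame = base frame: x ahead of the robot, y to its left, z up, the work surface at z = 0. Lengths are in m, angles in degrees, forces in N, time in s.
With the tool pointing down it reaches from about 0.375 to 0.9 m from the base axis. Payload 3.1 kg.
Tool frame: the origin (TCP) lies at the very end of the fingers, on their centre line; the grasp point (between the pads) lies 19 mm behind it; z points along the fingers, y is the line along which they close (so a half turn about z gives the same grasp; the last joint's range is limited). The gripper opens to 87 mm and grips with 3 to 60 N. Pads are 19 mm wide; open, the fingers measure 117 mm over their backs; the gripper's body (75 mm by 190 mm) begins 51 mm behind the grasp point.
Start: joints at [52.97, 30.224, 82.088, -0, 67.689, -10.227], TCP at [0.282, 0.558, 0.223] pointing down, gripper open.
Joint ranges: [-176.69, 176.69], [-43.24, 126.21], [12.49, 139.97], [-82, 262], [0, 151.66], [-163.58, 163.58]. Speed limits (degrees/s): [159.86, 159.86, 180, 180, 180, 180].

### API

Orientations are given as a 3x3 rotation matrix whose columns are the frame's x, y, z axes.
In Python, from rig import readout, cams, bot gives the robot as it stands.
- The arm moves only by the shell command python3 -m inch 'ROWS'. ROWS is JSON, a list of rows, each a list of 5 numbers: the shift along the world's x, y, z in cm, then the turn about the world's z in degrees, then the finger opening in cm, from 0 to 8.7. In form: [[dx, dy, dz, twist, fingers], ...]. A call has 1 to 10 rows; each row is the pose to reach, as a shift and turn from the pose commanded when the call began; what a row does not reach only later rows make up. A row lasts 1/12 s, in which the tool goes at most 41.7 mm and 7.16 degrees, less where a joint would pass 70% of its speed; a pose out of reach is approached as far as the arm can. A call with a gripper value outside its range is refused whole. The fingers move at their own pace and stop on an object; the grip force is fixed at half the most. Time passes only in rows, so rows that repeat a pose let the fingers close. It gives the time, the measured TCP pose, the force, the opening and the grip force at its end, in the units of the state.
- readout.read_state(): the state, without advancing time (a new reading comes with each control period).
- cams.capture(name): name is "scene" or "top" or "wrist"; returns a dict with "image" (384x512x3 uint8, blue, green, red), "intrinsics" (3x3 intrinsics, pixels), "xyz" and "rotation" of the camera in the world; the wrist camera has in their place "tool_from_camera" (4x4, takes a point from camera to tool coordinates, whose origin is the TCP and whose axes are the flange's). Camera axes: x right, y down, z forward; pixel columns grow to the right and rows downward; lengths in m; the calibration is good to about 2 mm. A picture is of the moment at which its call begins: read the wrist's pose just before it. There is no depth.
- bot.hand_in(): hands the job in; it is judged then, once.
The state is a dict: "time_s": time; "joint_positions": joint angles; "qvel": joint speeds; "tau": joint torques, N m; "position": TCP position; "tcp_rot": TCP orientation; "force": force on the tool from outside, world axes, zero at the start; "moment": the same for the moment, N m; "opening": opening from 0.0 (shut) to 1.0 (fully open); "grasp_force": force on a finger pad.
Only numpy, scipy, OpenCV 4.12 (cv2) and the standard library are available. Lean on these libraries where they do the work, as an engineer would, in place of code of your own. Each camera call takes 0.05 s, during which the arm holds its last target. There are 200 camera calls.

## Working session

There is one attempt and no reset: what is moved stays moved. The work goes in short steps, Python scripts to look and compute and a shell command to move; the robot and the scene stay as the last step left them, time stands still between calls to the robot, and variables do not carry over. Pictures are saved under pics/ and viewed, at most 14 in all, crops included, and the job is handed in when it is done.

```bash
mkdir -p pics; ls; python3 - <<'E'
from rig import readout,cams
import cv2,pickle
s=readout.read_state();print({k:s[k] for k in('time_s','position','tcp_rot','opening','force')})
d={}
for n in('top','scene','wrist'):
    c=cams.capture(n);d[n]=c;cv2.imwrite(f'pics/{n}0.png',c['image'])
    if n!='wrist':print(n,c['xyz'],c['rotation'],c['intrinsics'])
    else:print(c['tool_from_camera'],c['intrinsics'])
pickle.dump(d,open('c0.pkl','wb'))
a=cv2.resize(d['top']['image'],(800,600));cv2.imwrite('pics/t0.png',a)
E
```

```text
pics
{'time_s': 0.0, 'position': array([0.28135711, 0.5572627 , 0.22158304]), 'tcp_rot': array([[-8.92565820e-01,  4.50915336e-01, -1.27171115e-03],
       [ 4.50916992e-01,  8.92564199e-01, -1.73691313e-03],
       [ 3.51883077e-04, -2.12374546e-03, -9.99997683e-01]]), 'opening': 0.9988901673446748, 'force': array([0.25982587, 0.5690598 , 0.05060246])}
top [ 0.29870383 -0.01160154  1.19548822] [[-0.0096119  -0.98357142  0.18026335]
 [-0.99994285  0.01029832  0.00287235]
 [-0.00468157 -0.18022544 -0.98361419]] [[412.54996173   0.         253.5779501 ]
 [  0.         412.54996173 192.6629001 ]
 [  0.           0.           1.        ]]
scene [ 1.00926529 -0.00630452  0.86405964] [[ 0.00969404  0.84844266 -0.52919853]
 [ 0.99992101 -0.01245891 -0.00165797]
 [-0.00799993 -0.52914065 -0.84849642]] [[450.30266042   0.         256.89356038]
 [  0.         450.30266042 181.65200468]
 [  0.           0.           1.        ]]
[[-5.08897628e-04 -9.63248930e-01 -2.68609830e-01  7.16209637e-02]
 [ 9.99999686e-01 -6.53356389e-04  4.48410150e-04  1.32384812e-03]
 [-6.07428546e-04 -2.68609517e-01  9.63248960e-01 -1.60927211e-01]
 [ 0.00000000e+00  0.00000000e+00  0.00000000e+00  1.00000000e+00]] [[319.24547805   0.         256.13460131]
 [  0.         319.24547805 182.68618479]
 [  0.           0.           1.        ]]
```

View pics/t0.png

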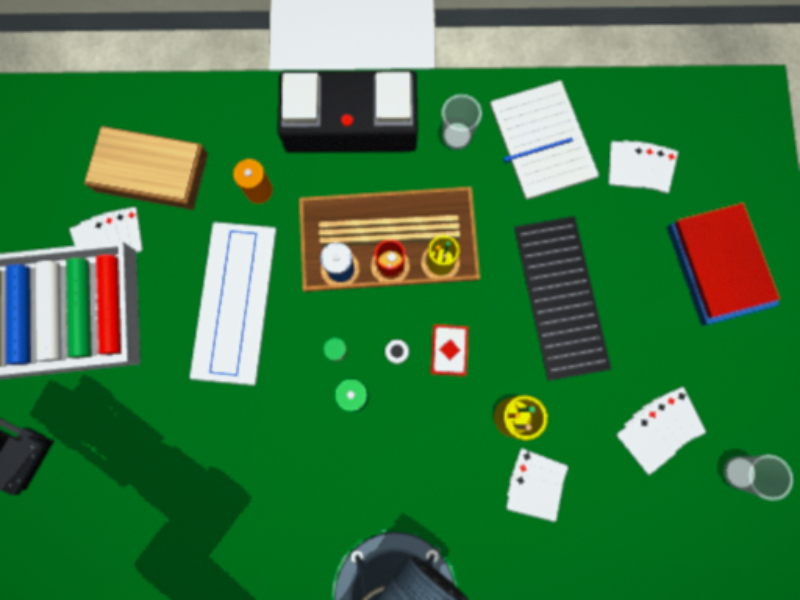

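View pics/scene0.png

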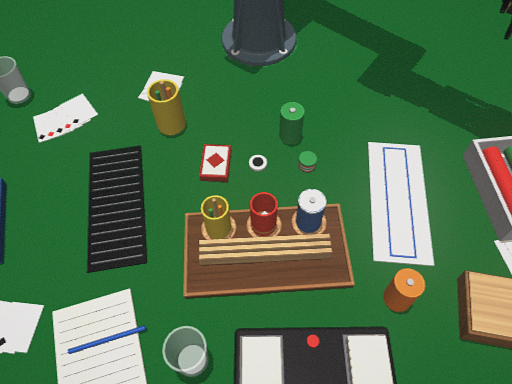

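Candidates for the tin in the 800x600 top view: blue/white at (337,260), green at (350,395), orange at (249,173). The blue one fits, because it has a white lid and stands on a coaster. For the pencil pot: yellow at (441,255) and a larger yellow one at (523,417). The one on the coaster is the smaller and is the one meant. I'll confirm both in one crop and measure on rectified planes.

```bash
cat > h.py <<'E'
import numpy as np,cv2
S=1000 # px per m ; rectified img: col=(0.6-y)*S , row=(1.0-x)*S
def proj(c,P):
    p=(np.asarray(P)-c['xyz'])@c['rotation'];p=p/p[...,2:];return (p@c['intrinsics'].T)[...,:2]
def worldcam(c,pos=None,R=None):
    if 'xyz' in c: return c
    T=np.array(c['tool_from_camera']);return dict(image=c['image'],intrinsics=c['intrinsics'],xyz=pos+R@T[:3,3],rotation=R@T[:3,:3])
def rect(c,z,x0=.2,x1=.9,y0=-.6,y1=.6,S=1000):
    W=np.array([[x1,y1,z],[x1,y0,z],[x0,y0,z],[x0,y1,z]]);
    H=cv2.getPerspectiveTransform(proj(c,W).astype(np.float32),np.float32([[0,0],[(y1-y0)*S,0],[(y1-y0)*S,(x1-x0)*S],[0,(x1-x0)*S]]))
    return cv2.warpPerspective(c['image'],H,(int((y1-y0)*S),int((x1-x0)*S)),flags=cv2.INTER_CUBIC)
def blobs(mask,amin,x1=.9,y1=.6,S=1000):
    o=[]
    for k in cv2.findContours(mask.astype(np.uint8),cv2.RETR_EXTERNAL,cv2.CHAIN_APPROX_NONE)[0]:
        if cv2.contourArea(k)<amin:continue
        (u,v),(w,h),a=cv2.minAreaRect(k);b=cv2.boxPoints(((u,v),(w,h),a))
        e=[b[1]-b[0],b[2]-b[1]];e=max(e,key=np.linalg.norm)
        o.append(dict(x=round(x1-v/S,4),y=round(y1-u/S,4),L=round(max(w,h)),W=round(min(w,h)),ang=round((np.degrees(np.arctan2(-e[0],-e[1])))%180,1),A=cv2.contourArea(k)))
    return o
E
python3 - <<'E'
import pickle;from h import *
d=pickle.load(open('c0.pkl','rb'))
for n in('top','scene'):
    c=d[n];print(n)
    def hsv(z):return cv2.cvtColor(rect(c,z),cv2.COLOR_BGR2HSV).astype(int)
    H=hsv(.003);h,s,v=H[...,0],H[...,1],H[...,2]
    K=np.ones((9,9))
    print('white');[print(b) for b in blobs(cv2.morphologyEx(((s<60)&(v>150)).astype(np.uint8),3,K),15000) if 270<b['L']<330]
    print('black');[print(b) for b in blobs(cv2.morphologyEx(((v<75)&((h<40)|(h>80)|(s<90))|(s<40)).astype(np.uint8),3,K),15000) if 270<b['L']<330]
    H=hsv(.017);h,s,v=H[...,0],H[...,1],H[...,2]
    m=((h<25)&(s>60)&(v>40)).astype(np.uint8);print('tray');[print(b) for b in blobs(cv2.morphologyEx(m,3,K),20000) if b['L']<380]
    r=rect(c,.044);H=cv2.cvtColor(r,cv2.COLOR_BGR2HSV).astype(int)
    cv2.imwrite(f'pics/r44_{n}.png',r)
    for nm,z,f in(('red',.102,lambda h,s,v:((h<5)|(h>172))&(s>150)&(v>60)),('yel',.102,lambda h,s,v:(h>22)&(h<34)&(s>150)&(v>60)),('lid',.102,lambda h,s,v:(s<70)&(v>100)),('bar',.044,lambda h,s,v:(h>10)&(h<24)&(s<160)&(v>130))):
        H=hsv(z);m=f(H[...,0],H[...,1],H[...,2]).astype(np.uint8)
        print(nm);[print(b) for b in blobs(cv2.morphologyEx(m,3,np.ones((5,5))),500) if .4<b['x']<.75 and -.2<b['y']<.2]
i=d['scene']['image'][60:300,130:450];cv2.imwrite('pics/crop.png',cv2.resize(i,(800,600),interpolation=2))
E
```

```text
top
white
{'x': 0.5207, 'y': 0.2994, 'L': 303, 'W': 124, 'ang': np.float32(174.1), 'A': 36629.0}
black
{'x': 0.5208, 'y': 0.2994, 'L': 302, 'W': 122, 'ang': np.float32(174.1), 'A': 35957.0}
{'x': 0.5237, 'y': -0.3182, 'L': 296, 'W': 117, 'ang': np.float32(9.5), 'A': 33842.0}
{'x': 0.5514, 'y': 0.5417, 'L': 310, 'W': 130, 'ang': np.float32(2.4), 'A': 28681.5}
{'x': 0.86, 'y': 0.086, 'L': 272, 'W': 80, 'ang': np.float32(90.0), 'A': 20940.5}
tray
{'x': 0.6367, 'y': 0.0068, 'L': 330, 'W': 183, 'ang': np.float32(93.2), 'A': 59301.5}
{'x': 0.7848, 'y': 0.4743, 'L': 218, 'W': 130, 'ang': np.float32(78.6), 'A': 27531.5}
red
{'x': 0.4155, 'y': -0.0979, 'L': 24, 'W': 24, 'ang': np.float32(42.0), 'A': 520.0}
{'x': 0.5927, 'y': 0.0037, 'L': 52, 'W': 30, 'ang': np.float32(96.1), 'A': 812.0}
yel
{'x': 0.5815, 'y': -0.089, 'L': 72, 'W': 57, 'ang': np.float32(163.6), 'A': 3155.5}
lid
{'x': 0.413, 'y': -0.0075, 'L': 40, 'W': 39, 'ang': np.float32(0.0), 'A': 1247.5}
{'x': 0.4153, 'y': -0.0977, 'L': 74, 'W': 49, 'ang': np.float32(176.8), 'A': 3448.5}
{'x': 0.578, 'y': 0.0965, 'L': 57, 'W': 56, 'ang': n
[... 804 characters left out ...]
(175.9), 'A': 4853.0}
{'x': 0.6045, 'y': 0.004, 'L': 93, 'W': 52, 'ang': np.float32(0.0), 'A': 3808.0}
yel
{'x': 0.6102, 'y': -0.0881, 'L': 93, 'W': 54, 'ang': np.float32(6.6), 'A': 3998.0}
lid
{'x': 0.488, 'y': -0.006, 'L': 40, 'W': 38, 'ang': np.float32(0.0), 'A': 1208.5}
{'x': 0.4794, 'y': -0.0938, 'L': 71, 'W': 48, 'ang': np.float32(176.4), 'A': 3263.0}
{'x': 0.5786, 'y': 0.0985, 'L': 55, 'W': 55, 'ang': np.float32(141.3), 'A': 2337.5}
bar
{'x': 0.4503, 'y': -0.0049, 'L': 37, 'W': 34, 'ang': np.float32(164.1), 'A': 917.0}
{'x': 0.621, 'y': 0.0047, 'L': 262, 'W': 95, 'ang': np.float32(92.9), 'A': 12161.0}
{'x': 0.6314, 'y': 0.0065, 'L': 321, 'W': 211, 'ang': np.float32(93.2), 'A': 5725.0}
```

View pics/crop.png

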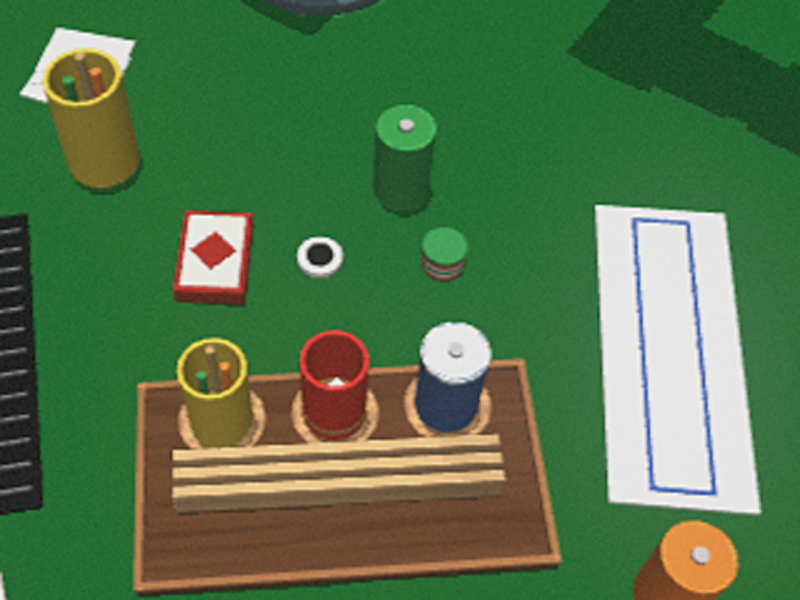

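The crop confirms it. The small yellow pot (212,360), red cup (335,365) and blue tin with white lid (455,350) stand on the coasters. The green tin (405,130), orange tin (700,555) and big yellow pot (85,80) are decoys. Tray yaw is about 3.2°. Next I move above the tin and check with the wrist camera.

```bash
python3 -m inch '[[14.8,-23,0,30,8.7],[14.8,-23,0,30,8.7],[14.8,-23,0,30,8.7],[14.8,-23,0,30,8.7],[14.8,-23,0,30,8.7],[14.8,-23,0,30,8.7],[14.8,-23,0,30,8.7],[14.8,-23,0,30,8.7],[14.8,-23,0,30,8.7],[14.8,-23,0,30,8.7]]'; python3 -m inch '[[14.8,-23,0,0,8.7],[14.8,-23,0,0,8.7],[14.8,-23,0,0,8.7],[14.8,-23,0,0,8.7],[14.8,-23,0,0,8.7],[14.8,-23,0,0,8.7],[14.8,-23,0,0,8.7],[14.8,-23,0,0,8.7],[14.8,-23,0,0,8.7],[14.8,-23,0,0,8.7]]'
python3 - <<'E'
from rig import readout,cams
from h import *
import pickle
s=readout.read_state();w=cams.capture('wrist');c=worldcam(w,s['position'],s['tcp_rot']);t=cams.capture('scene')
print(s['time_s'],s['position'],s['tcp_rot'],s['force'],s['joint_positions'])
pickle.dump((s,w,t),open('c1.pkl','wb'));cv2.imwrite('pics/w1.png',w['image'])
for P in([.578,.098,.106],[.584,.004,.102],[.589,-.090,.102],[.6458,.005,.044]):print(P,proj(c,np.array(P)))
d=pickle.load(open('c0.pkl','rb'))
H=cv2.cvtColor(rect(d['top'],.14),cv2.COLOR_BGR2HSV).astype(int)
print([b for b in blobs(cv2.morphologyEx(((H[...,0]>22)&(H[...,0]<34)&(H[...,1]>150)&(H[...,2]>60)).astype(np.uint8),3,np.ones((5,5))),500)])
E
```

```text
time_s: 0.98
position: [0.4294, 0.328, 0.2224]
tcp_rot: [[-0.998, -0.055, -0.001], [-0.055, 0.998, 0.0], [0.001, 0.0, -1.0]]
force: [0.3, -1.0, -0.9]
opening: 1.002
grasp_force: 0.0
time_s: 1.82
position: [0.5767, 0.0998, 0.2221]
tcp_rot: [[-0.998, -0.058, -0.002], [-0.058, 0.998, 0.001], [0.002, 0.001, -1.0]]
force: [-0.7, 1.3, 0.1]
opening: 1.003
grasp_force: 0.0
1.8167 [0.57665065 0.09976523 0.22212641] [[-9.98339333e-01 -5.75793571e-02 -1.78687619e-03]
 [-5.75809491e-02  9.98340477e-01  8.52610314e-04]
 [ 1.73481807e-03  9.54084440e-04 -9.99998040e-01]] [-0.72829833  1.31510318  0.14904266] [-1.14312079e+00  2.72079134e+01  8.79047285e+01  5.16406455e-02
  6.49907018e+01 -9.44659236e+01]
[0.578, 0.098, 0.106] [253.59489705 177.64654652]
[0.584, 0.004, 0.102] [150.04419242 177.2311782 ]
[0.589, -0.09, 0.102] [ 46.38624849 176.86071078]
[0.6458, 0.005, 0.044] [168.93903449 217.06748818]
[{'x': 0.3022, 'y': -0.2065, 'L': 83, 'W': 69, 'ang': np.float32(77.0), 'A': 4461.5}, {'x': 0.5714, 'y': -0.0885, 'L': 69, 'W': 54, 'ang': np.float32(177.0), 'A': 2939.0}, {'x': 0.7077, 'y': 0.2364, 'L': 86, 'W': 54, 'ang': np.float32(37.6), 'A': 3689.5}]
```

View pics/w1.png

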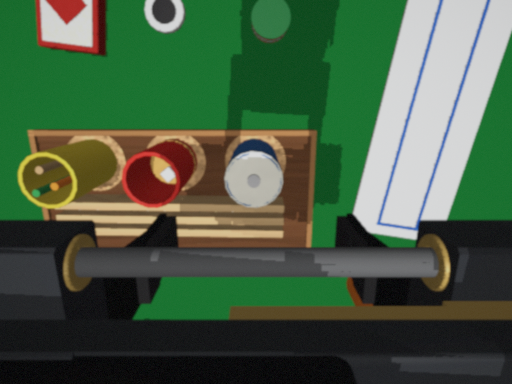

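The wrist view shows the tin's button at (254,180), within 2 mm of the prediction. Now I descend and grasp the tin.

```bash
python3 -m inch '[[0.25,-0.15,-3,0,8.7],[0.25,-0.15,-6,0,8.7],[0.25,-0.15,-9,0,8.7],[0.25,-0.15,-11,0,8.7],[0.25,-0.15,-13,0,8.7],[0.25,-0.15,-15,0,8.7],[0.25,-0.15,-16.2,0,8.7],[0.25,-0.15,-17.2,0,8.7],[0.25,-0.15,-17.2,0,8.7],[0.25,-0.15,-17.2,0,8.7]]'; python3 -m inch '[[0,0,0,0,4],[0,0,0,0,4],[0,0,0,0,4],[0,0,0,0,4],[0,0,0,0,4],[0,0,0,0,4],[0,0,0,0,4],[0,0,0,0,4],[0,0,0,0,4],[0,0,0,0,4]]'
```

```text
time_s: 2.75
position: [0.5802, 0.0969, 0.0507]
tcp_rot: [[-0.998, -0.057, -0.0], [-0.057, 0.998, 0.0], [0.0, 0.0, -1.0]]
force: [0.2, 0.6, 0.7]
opening: 0.996
grasp_force: 0.0
time_s: 3.58
position: [0.5804, 0.0964, 0.0508]
tcp_rot: [[-0.998, -0.056, 0.0], [-0.056, 0.998, -0.0], [-0.0, -0.0, -1.0]]
force: [0.5, -0.4, 3.6]
opening: 0.608
grasp_force: 30.0
```

```bash
python3 -m inch '[[0,0,2,0,4],[0,0,5,0,4],[0,0,8,0,4],[0,0,11,0,4],[0,0,13,0,4],[0,0,13,0,4],[0.1,-2,13,1,4],[0.3,-5,13,2,4],[0.5,-8.5,13,3,4],[0.7,-12,13,4,4]]'; python3 -m inch '[[0.2,-3.5,0,0,4],[0.4,-7,0,1,4],[0.6,-10.5,0,2,4],[0.8,-14,0,2,4],[1,-17.5,0,2,4],[1.2,-21,0,2,4],[1.4,-24.5,0,2,4],[1.5,-27,0,2,4],[1.55,-28.1,0,2,4],[1.55,-28.15,0,2,4]]'; python3 -m inch '[[0,0,0,0,4],[0,0,-3,0,4],[0,0,-6,0,4],[0,0,-9,0,4],[0,0,-11,0,4],[0,0,-12.5,0,4],[0,0,-13.2,0,4],[0,0,-13.6,0,4],[0,0,-13.8,0,4],[0,0,-13.8,0,4]]'
```

```text
time_s: 4.42
position: [0.5861, -0.0241, 0.1788]
tcp_rot: [[-0.992, -0.128, -0.003], [-0.128, 0.992, 0.001], [0.003, 0.001, -1.0]]
force: [-0.3, -0.7, -2.2]
opening: 0.611
grasp_force: 30.0
time_s: 5.25
position: [0.6018, -0.3076, 0.1784]
tcp_rot: [[-0.988, -0.157, -0.002], [-0.157, 0.988, 0.001], [0.002, 0.001, -1.0]]
force: [0.8, 0.3, -1.7]
opening: 0.608
grasp_force: 30.0
time_s: 6.08
position: [0.6033, -0.3045, 0.0431]
tcp_rot: [[-0.987, -0.161, 0.001], [-0.161, 0.987, -0.0], [-0.001, -0.0, -1.0]]
force: [-0.3, -0.0, -1.1]
opening: 0.609
grasp_force: 30.0
```

```bash
python3 -m inch '[[0,0,-0.1,0,4],[0,0,-0.15,0,4],[0,0,-0.15,0,4],[0,0,-0.15,0,4]]'; python3 -m inch '[[0,0,0,0,5.8],[0,0,0,0,6.5],[0,0,0,0,7.5],[0,0,0,0,8.7],[0,0,0,0,8.7],[0,0,0,0,8.7],[0,0,3,0,8.7],[0,0,6,0,8.7],[0,0,9,0,8.7],[0,0,13,0,8.7]]'
```

```text
time_s: 6.42
position: [0.6031, -0.3055, 0.0419]
tcp_rot: [[-0.987, -0.16, 0.001], [-0.16, 0.987, -0.001], [-0.001, -0.001, -1.0]]
force: [0.3, 0.4, -0.4]
opening: 0.612
grasp_force: 30.0
time_s: 7.25
position: [0.6013, -0.3041, 0.17]
tcp_rot: [[-0.987, -0.16, -0.004], [-0.16, 0.987, 0.003], [0.004, 0.004, -1.0]]
force: [-0.2, -0.1, -0.0]
opening: 0.997
grasp_force: 0.0
```

```bash
python3 -m inch '[[-0.2,3.5,0,-2,8.7],[-0.5,7.5,0,-4,8.7],[-0.7,11.5,0,-6,8.7],[-1,15.5,0,-6,8.7],[-1.2,19.5,0,-6,8.7],[-1.4,23.5,0,-6,8.7],[-1.6,27.5,0,-6,8.7],[-1.8,30.8,0,-6,8.7],[-1.8,30.8,0,-6,8.7],[-1.8,30.8,0,-6,8.7]]'; python3 -m inch '[[0,0,-2,0,8.7],[0,0,-4,0,8.7],[0,0,-6,0,8.7],[0,0,-8,0,8.7],[0,0,-10,0,8.7],[0,0,-11.5,0,8.7],[0,0,-12,0,8.7],[0,0,-12,0,8.7]]'; python3 -m inch '[[0,0,0,0,4],[0,0,0,0,4],[0,0,0,0,4],[0,0,0,0,4],[0,0,0,0,4],[0,0,0,0,4],[0,0,0,0,4],[0,0,0,0,4],[0,0,0,0,4],[0,0,0,0,4]]'
```

```text
time_s: 8.08
position: [0.5845, 0.0048, 0.1712]
tcp_rot: [[-0.998, -0.06, -0.0], [-0.06, 0.998, -0.0], [0.0, -0.0, -1.0]]
force: [-0.3, 0.3, 0.4]
opening: 0.999
grasp_force: 0.0
time_s: 8.75
position: [0.5842, 0.0015, 0.0496]
tcp_rot: [[-0.999, -0.054, -0.003], [-0.054, 0.999, 0.0], [0.003, 0.0, -1.0]]
force: [0.5, -0.6, 0.2]
opening: 0.998
grasp_force: 0.0
time_s: 9.58
position: [0.585, 0.0029, 0.0515]
tcp_rot: [[-0.998, -0.056, 0.001], [-0.056, 0.998, -0.0], [-0.001, -0.0, -1.0]]
force: [-0.8, 0.5, 5.0]
opening: 0.604
grasp_force: 29.8
```

```bash
python3 -m inch '[[0,0,2,0,4],[0,0,5,0,4],[0,0,8,0,4],[0,0,11,0,4],[0,0,13,0,4],[0,0,13,0,4],[-0.4,-2,13,1,4],[-0.9,-5,13,2,4],[-1.6,-8.5,13,3,4],[-2.3,-12,13,4,4]]'; python3 -m inch '[[-0.6,-3.5,0,0,4],[-1.3,-7,0,1,4],[-2,-10.5,0,2,4],[-2.7,-14,0,2,4],[-3.3,-17.5,0,2,4],[-3.7,-19.5,0,2,4],[-3.8,-20.1,0,2,4],[-3.8,-20.1,0,2,4]]'; python3 -m inch '[[0,0,-3,0,4],[0,0,-6,0,4],[0,0,-9,0,4],[0,0,-11,0,4],[0,0,-12.5,0,4],[0,0,-13.2,0,4],[0,0,-13.6,0,4],[0,0,-13.8,0,4],[0,0,-13.95,0,4],[0,0,-13.95,0,4]]';  python3 -m inch '[[0,0,0,0,4],[0,0,0,0,5.8],[0,0,0,0,6.5],[0,0,0,0,7.5],[0,0,0,0,8.7],[0,0,0,0,8.7],[0,0,3,0,8.7],[0,0,6,0,8.7],[0,0,9,0,8.7],[0,0,13,0,8.7]]'
```

```text
time_s: 10.42
position: [0.5605, -0.1174, 0.1792]
tcp_rot: [[-0.992, -0.128, -0.003], [-0.128, 0.992, 0.001], [0.003, 0.002, -1.0]]
force: [0.7, -0.8, -1.5]
opening: 0.606
grasp_force: 29.8
time_s: 11.08
position: [0.5226, -0.3195, 0.1791]
tcp_rot: [[-0.988, -0.157, -0.002], [-0.157, 0.988, 0.002], [0.002, 0.002, -1.0]]
force: [-0.0, 1.1, -0.7]
opening: 0.604
grasp_force: 29.8
time_s: 11.92
position: [0.5243, -0.3178, 0.0428]
tcp_rot: [[-0.987, -0.16, 0.001], [-0.16, 0.987, -0.001], [-0.001, -0.001, -1.0]]
force: [-0.5, 0.5, -1.8]
opening: 0.607
grasp_force: 29.8
time_s: 12.75
position: [0.5225, -0.3171, 0.1709]
tcp_rot: [[-0.987, -0.16, -0.004], [-0.16, 0.987, 0.003], [0.003, 0.004, -1.0]]
force: [0.3, -1.8, -0.5]
opening: 0.999
grasp_force: 0.0
```

```bash
python3 -m inch '[[1,3.5,0,-2,8.7],[2.1,7.3,0,-4,8.7],[3.2,11,0,-6,8.7],[4.3,14.8,0,-6,8.7],[5.4,18.6,0,-6,8.7],[6.2,21.5,0,-6,8.7],[6.6,22.6,0,-6,8.7],[6.6,22.6,0,-6,8.7],[6.6,22.6,0,-6,8.7]]'; python3 -m inch '[[0,0,-2,0,8.7],[0,0,-4,0,8.7],[0,0,-6,0,8.7],[0,0,-8,0,8.7],[0,0,-10,0,8.7],[0,0,-11.5,0,8.7],[0,0,-12.1,0,8.7],[0,0,-12.1,0,8.7]]'; python3 -m inch '[[0,0,0,0,4],[0,0,0,0,4],[0,0,0,0,4],[0,0,0,0,4],[0,0,0,0,4],[0,0,0,0,4],[0,0,0,0,4],[0,0,0,0,4],[0,0,0,0,4],[0,0,0,0,4]]'
```

```text
time_s: 13.5
position: [0.5898, -0.0924, 0.1715]
tcp_rot: [[-0.998, -0.057, -0.0], [-0.057, 0.998, -0.001], [0.0, -0.001, -1.0]]
force: [0.3, -0.5, -0.0]
opening: 1.0
grasp_force: 0.0
time_s: 14.17
position: [0.5884, -0.0939, 0.0489]
tcp_rot: [[-0.999, -0.053, -0.003], [-0.053, 0.999, 0.001], [0.003, 0.001, -1.0]]
force: [-0.2, 0.2, -0.3]
opening: 0.998
grasp_force: 0.0
time_s: 15.0
position: [0.59, -0.092, 0.0511]
tcp_rot: [[-0.998, -0.056, 0.001], [-0.056, 0.998, -0.0], [-0.001, -0.0, -1.0]]
force: [-0.6, 1.2, 5.1]
opening: 0.607
grasp_force: 29.8
```

```bash
python3 -m inch '[[0,0,2,0,4],[0,0,5,0,4],[0,0,8,0,4],[0,0,11,0,4],[0,0,13,0,4],[0,0,13,0,4],[-1.2,-2,13,1,4],[-2.7,-4.5,13,2,4],[-4.5,-7.5,13,3,4],[-6.3,-10.5,13,4,4]]'; python3 -m inch '[[-1.8,-3,0,0,4],[-3.7,-6,0,1,4],[-5.5,-9,0,2,4],[-7,-11.5,0,2,4],[-8,-13,0,2,4],[-8.2,-13.4,0,2,4],[-8.2,-13.4,0,2,4],[-8.2,-13.4,0,2,4]]'; python3 -m inch '[[0,0,-3,0,4],[0,0,-6,0,4],[0,0,-9,0,4],[0,0,-11,0,4],[0,0,-12.5,0,4],[0,0,-13.2,0,4],[0,0,-13.6,0,4],[0,0,-13.8,0,4],[0,0,-13.95,0,4],[0,0,-13.95,0,4]]';  python3 -m inch '[[0,0,0,0,4],[0,0,0,0,5.8],[0,0,0,0,6.5],[0,0,0,0,7.5],[0,0,0,0,8.7],[0,0,0,0,8.7],[0,0,3,0,8.7],[0,0,6,0,8.7],[0,0,9,0,8.7],[0,0,13,0,8.7]]'
```

```text
time_s: 15.83
position: [0.5252, -0.1971, 0.1787]
tcp_rot: [[-0.992, -0.128, -0.003], [-0.128, 0.992, 0.001], [0.002, 0.002, -1.0]]
force: [0.1, -0.4, -0.9]
opening: 0.607
grasp_force: 29.8
time_s: 16.5
position: [0.4445, -0.3302, 0.1794]
tcp_rot: [[-0.987, -0.159, -0.001], [-0.159, 0.987, 0.002], [0.001, 0.002, -1.0]]
force: [-0.3, 0.3, -1.5]
opening: 0.605
grasp_force: 29.8
time_s: 17.33
position: [0.4455, -0.3312, 0.0422]
tcp_rot: [[-0.987, -0.16, 0.001], [-0.16, 0.987, -0.001], [-0.001, -0.002, -1.0]]
force: [-0.4, -0.8, -1.6]
opening: 0.604
grasp_force: 29.8
time_s: 18.17
position: [0.4436, -0.33, 0.1706]
tcp_rot: [[-0.987, -0.16, -0.003], [-0.16, 0.987, 0.004], [0.003, 0.004, -1.0]]
force: [0.7, -0.7, -1.2]
opening: 0.997
grasp_force: 0.0
```

```bash
python3 -m inch '[[1,2,0,-7,8.7],[3,5,0,-14,8.7],[5,8,0,-21,8.7],[7,11,0,-28,8.7],[9,14.5,0,-35,8.7],[11,18,0,-42,8.7],[13,21.5,0,-49,8.7],[15,25,0,-56,8.7],[17,28,0,-63,8.7],[18,30,0,-70,8.7]]'; python3 -m inch '[[1,1.5,0,-7,8.7],[2,3,0,-14,8.7],[2.1,3.7,0,-21,8.7],[2.1,3.7,0,-26.4,8.7],[2.1,3.7,0,-26.4,8.7],[2.1,3.7,0,-26.4,8.7],[2.1,3.7,0,-26.4,8.7]]'
python3 - <<'E'
from rig import readout,cams
from h import *
import pickle
s=readout.read_state();w=cams.capture('wrist');c=worldcam(w,s['position'],s['tcp_rot']);t=cams.capture('top');sc=cams.capture('scene')
print(s['time_s'],s['position'],s['tcp_rot'][:,1])
pickle.dump((s,w,t,sc),open('c2.pkl','wb'))
a=sc['image'].copy();cv2.imwrite('pics/s2.png',np.hstack([w['image'],sc['image']])[:, :] if 0 else cv2.resize(np.hstack([w['image'],sc['image']]),(800,300),interpolation=3))
for n,cc in(('wrist',c),('top',t),('scene',sc)):
    r=rect(cc,.044);H=cv2.cvtColor(r,cv2.COLOR_BGR2HSV).astype(int);h,s_,v=H[...,0],H[...,1],H[...,2]
    m=((h>10)&(h<26)&(s_<170)&(v>130)).astype(np.uint8)
    print(n,[b for b in blobs(cv2.morphologyEx(m,3,np.ones((9,9))),4000) if .55<b['x']<.72 and abs(b['y'])<.2])
E
```

```text
time_s: 19.0
position: [0.6264, -0.0282, 0.1711]
tcp_rot: [[-0.517, 0.856, 0.001], [0.856, 0.517, 0.001], [-0.0, 0.002, -1.0]]
force: [0.2, -0.6, -0.3]
opening: 1.003
grasp_force: 0.0
time_s: 19.58
position: [0.6455, 0.0055, 0.1709]
tcp_rot: [[-0.088, 0.996, -0.0], [0.996, 0.088, -0.0], [0.0, -0.0, -1.0]]
force: [-0.1, -0.0, 0.9]
opening: 1.002
grasp_force: 0.0
19.5833 [0.64553052 0.00552595 0.17090778] [ 9.96097947e-01  8.82533551e-02 -4.75144531e-04]
wrist [{'x': 0.6391, 'y': 0.0421, 'L': 225, 'W': 164, 'ang': np.float32(93.3), 'A': 35178.0}, {'x': 0.648, 'y': -0.118, 'L': 165, 'W': 37, 'ang': np.float32(5.0), 'A': 5638.5}]
top [{'x': 0.5845, 'y': -0.089, 'L': 74, 'W': 69, 'ang': np.float32(90.0), 'A': 4138.0}]
scene [{'x': 0.6495, 'y': 0.0075, 'L': 321, 'W': 176, 'ang': np.float32(93.3), 'A': 19366.5}]
```

View pics/s2.png

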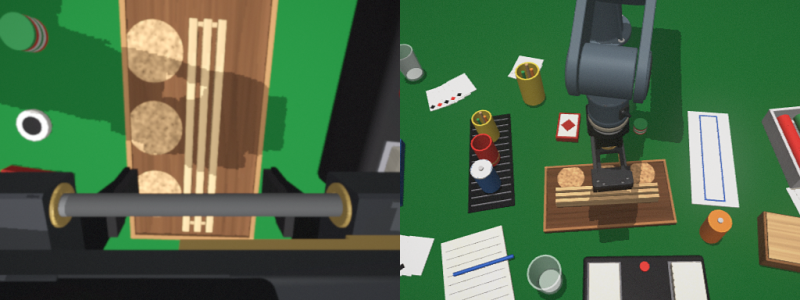

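Left (wrist): the bar is free in the tray, ends at about (207,18) and (198,231). Right (scene): all three pots stand on the black mat at (483,120), (483,148) and (483,175). I'll backproject the bar ends.

```bash
python3 - <<'E'
from h import *
import pickle
s,w,t,sc=pickle.load(open('c2.pkl','rb'));c=worldcam(w,s['position'],s['tcp_rot'])
r=rect(c,.044,.56,.72,-.16,.18,2000);g=cv2.resize(r,(680,320));
for k in range(0,340,20):cv2.line(g,(k*2,0),(k*2,6 if k%100 else 14),(0,255,0),1)
for k in range(0,160,20):cv2.line(g,(0,k*2),(6 if k%100 else 14,k*2),(0,255,0),1)
cv2.imwrite('pics/r2.png',g)
E
```

```text
(no output)
```

View pics/r2.png

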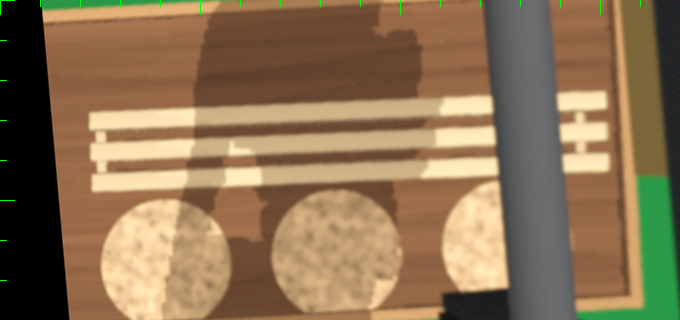

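The bar centre is about (.648,.005), with its long axis at about 92.3°. I'll trim the yaw by -2.5° and grasp it.

```bash
python3 -m inch '[[0.2,0,-2,-2.5,8.7],[0.2,0,-5,-2.5,8.7],[0.2,0,-8,-2.5,8.7],[0.2,0,-11,-2.5,8.7],[0.2,0,-13,-2.5,8.7],[0.2,0,-14.5,-2.5,8.7],[0.2,0,-15.2,-2.5,8.7],[0.2,0,-15.2,-2.5,8.7],[0.2,0,-15.2,-2.5,8.7]]'; python3 -m inch '[[0,0,0,0,2.5],[0,0,0,0,2.5],[0,0,0,0,2.5],[0,0,0,0,2.5],[0,0,0,0,2.5],[0,0,0,0,2.5],[0,0,0,0,2.5],[0,0,0,0,2.5],[0,0,0,0,2.5],[0,0,0,0,2.5]]';python3 -m inch '[[0,0,0,0,2.5],[0,0,1,0,2.5],[0,0,2.5,0,2.5],[0,0,5,0,2.5],[0,0,8,0,2.5],[0,0,11,0,2.5],[0,0,11,0,2.5],[0,0,11,0,2.5],[0,0,11,0,2.5]]'
```

```text
time_s: 20.48
position: [0.6481, 0.0056, 0.0193]
tcp_rot: [[-0.043, 0.999, 0.0], [0.999, 0.043, -0.0], [-0.0, 0.0, -1.0]]
force: [0.0, 0.6, -0.0]
opening: 0.997
grasp_force: 0.0
time_s: 21.32
position: [0.6477, 0.0058, 0.019]
tcp_rot: [[-0.043, 0.999, -0.0], [0.999, 0.043, 0.0], [0.0, -0.0, -1.0]]
force: [-0.9, 0.9, 0.3]
opening: 0.458
grasp_force: 30.0
time_s: 22.07
position: [0.6467, 0.006, 0.1285]
tcp_rot: [[-0.043, 0.999, -0.002], [0.999, 0.043, 0.0], [0.0, -0.002, -1.0]]
force: [-0.3, 0.3, -4.3]
opening: 0.459
grasp_force: 30.0
```

```bash
python3 -m inch '[[0,0,2,0,2.5],[-1,1,4,4,2.5],[-2,3,4,10,2.5],[-3.5,6,4,16,2.5],[-5,9,4,22,2.5],[-6.5,12,4,28,2.5],[-8,15,4,34,2.5],[-9,18,4,40,2.5],[-10,21,4,46,2.5],[-11,24,4,52,2.5]]'; python3 -m inch '[[-0.8,2,0,6,2.5],[-1.4,4,0,12,2.5],[-1.75,5.5,0,18,2.5],[-1.75,5.5,0,24,2.5],[-1.75,5.5,0,29.6,2.5],[-1.75,5.5,0,29.6,2.5],[-1.75,5.5,-4,29.6,2.5],[-1.75,5.5,-8,29.6,2.5],[-1.75,5.5,-10,29.6,2.5],[-1.75,5.5,-10,29.6,2.5]]';python3 -m inch '[[0,0,0,0,2.5],[0,0,0,0,2.5]]'
python3 - <<'E'
from rig import readout,cams
from h import *
import pickle
s=readout.read_state();t=cams.capture('top');sc=cams.capture('scene')
pickle.dump((s,t,sc),open('c3.pkl','wb'))
print(s['position'],np.degrees(np.arctan2(s['tcp_rot'][1,1],s['tcp_rot'][0,1])))
z=s['position'][2]-.019+.012 # bar bottom
r=rect(sc,.003,.36,.68,.2,.4,2500)
cv2.imwrite('pics/s3.png',cv2.resize(sc['image'][120:290,330:460],(520,680),interpolation=2)[:600])
cv2.imwrite('pics/r3.png',cv2.resize(np.hstack([r,rect(t,.003,.36,.68,.2,.4,2500)]),(750,600)))
E
```

```text
time_s: 22.9
position: [0.5353, 0.2467, 0.1668]
tcp_rot: [[-0.817, 0.577, -0.005], [0.577, 0.817, -0.001], [0.003, -0.004, -1.0]]
force: [0.8, -0.4, -2.5]
opening: 0.455
grasp_force: 30.0
time_s: 23.73
position: [0.5152, 0.2986, 0.0628]
tcp_rot: [[-0.994, 0.106, -0.013], [0.106, 0.994, -0.005], [0.013, -0.006, -1.0]]
force: [-0.7, -0.0, -2.1]
opening: 0.457
grasp_force: 30.0
time_s: 23.9
position: [0.5211, 0.3009, 0.0696]
tcp_rot: [[-0.994, 0.105, 0.001], [0.105, 0.994, 0.0], [-0.001, 0.001, -1.0]]
force: [-0.4, -0.7, -2.2]
opening: 0.46
grasp_force: 30.0
[0.52114581 0.30093468 0.06961227] 83.98461699772044
```

View pics/r3.png

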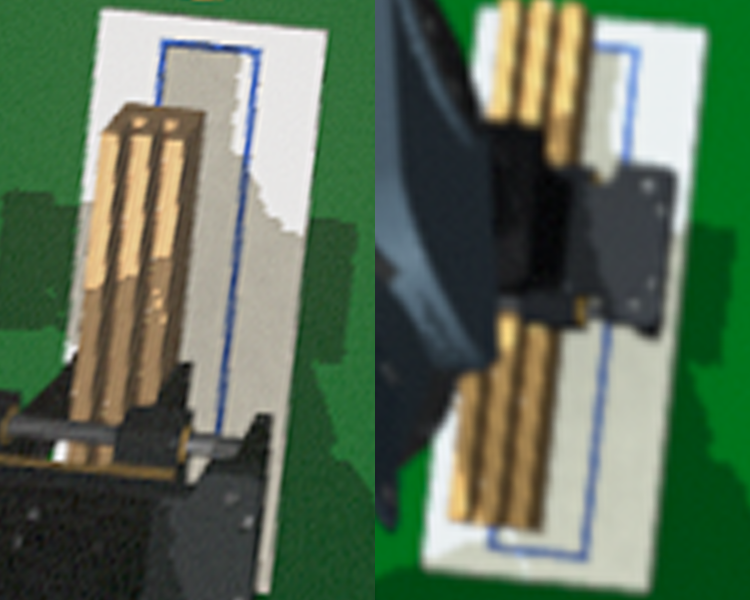

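```bash
python3 -m inch '[[-0.1,0,-1,0,2.5],[-0.1,0,-3,0,2.5],[-0.1,0,-4.5,0,2.5],[-0.1,0,-5.3,0,2.5],[-0.1,0,-5.7,0,2.5],[-0.1,0,-5.9,0,2.5],[-0.1,0,-5.9,0,2.5],[-0.1,0,-5.9,0,2.5],[-0.1,0,-5.9,0,2.5]]'
python3 - <<'E'
from rig import cams
from h import *
import pickle
sc=cams.capture('scene');t=cams.capture('top');r=rect(sc,.003,.36,.68,.2,.4,2500)
cv2.imwrite('pics/r4.png',cv2.resize(np.hstack([r,rect(t,.003,.36,.68,.2,.4,2500)]),(750,600)))
E
```

```text
time_s: 24.75
position: [0.52, 0.3011, 0.0108]
tcp_rot: [[-0.995, 0.103, 0.002], [0.103, 0.995, 0.001], [-0.002, 0.001, -1.0]]
force: [-0.7, -0.0, -2.7]
opening: 0.457
grasp_force: 30.0
```

View pics/r4.png

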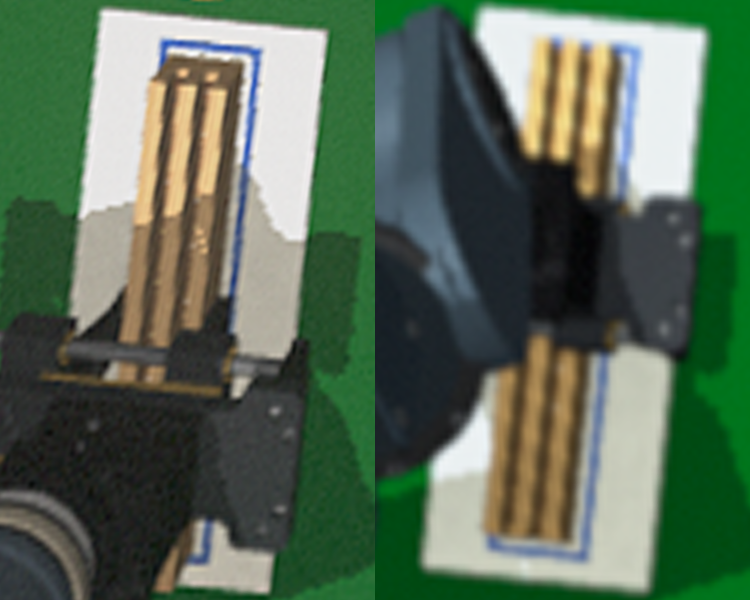

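```bash
python3 -m inch '[[0,-0.1,0,0,2.5],[0,-0.1,-0.05,0,2.5],[0,-0.1,-0.05,0,2.5],[0,-0.1,-0.05,0,4.5],[0,-0.1,-0.05,0,5.5],[0,-0.1,-0.05,0,7],[0,-0.1,-0.05,0,8.7],[0,-0.1,-0.05,0,8.7],[0,-0.1,-0.05,0,8.7],[0,-0.1,2,0,8.7]]'; python3 -m inch '[[0,0,3,0,8.7],[0,0,6,0,8.7],[0,0,10,0,8.7],[0,0,14,0,8.7],[0,-2,14,0,8.7],[0,-5,14,5,8.7],[0,-9,14,10,8.7],[0,-13,14,15,8.7],[0,-17,14,15,8.7],[0,-21,14,15,8.7]]';python3 -m inch '[[2,-4,0,0,8.7],[4,-8,0,0,8.7],[5,-12,0,0,8.7],[6,-16,0,0,8.7],[7,-20,0,0,8.7],[8,-24,0,0,8.7],[8.4,-28,0,0,8.7],[8.4,-32,0,0,8.7],[8.4,-36,0,0,8.7],[8.4,-39.4,0,0,8.7]]'
python3 - <<'E'
from rig import cams,readout
from h import *
import pickle
s=readout.read_state();print(s['position'],np.degrees(np.arctan2(s['tcp_rot'][1,1],s['tcp_rot'][0,1])))
sc=cams.capture('scene');t=cams.capture('top')
pickle.dump((s,sc,t),open('c4.pkl','wb'))
cv2.imwrite('pics/r5.png',cv2.resize(np.hstack([rect(sc,.003,.36,.68,.2,.4,2500),rect(t,.003,.36,.68,.2,.4,2500)]),(750,600)))
E
```

```text
time_s: 25.68
position: [0.5167, 0.2988, 0.0271]
tcp_rot: [[-0.995, 0.103, -0.007], [0.104, 0.995, -0.002], [0.007, -0.003, -1.0]]
force: [-1.0, 0.2, -0.4]
opening: 0.884
grasp_force: 0.0
time_s: 26.52
position: [0.5189, 0.0883, 0.1702]
tcp_rot: [[-0.987, -0.159, 0.0], [-0.159, 0.987, -0.0], [-0.0, -0.0, -1.0]]
force: [0.5, -0.0, -0.5]
opening: 1.002
grasp_force: 0.0
time_s: 27.35
position: [0.6029, -0.3074, 0.1699]
tcp_rot: [[-0.988, -0.156, 0.0], [-0.156, 0.988, -0.001], [-0.0, -0.001, -1.0]]
force: [0.4, 0.2, -0.0]
opening: 0.998
grasp_force: 0.0
[ 0.60291845 -0.30736561  0.16985373] 98.99539697402105
```

View pics/r5.png

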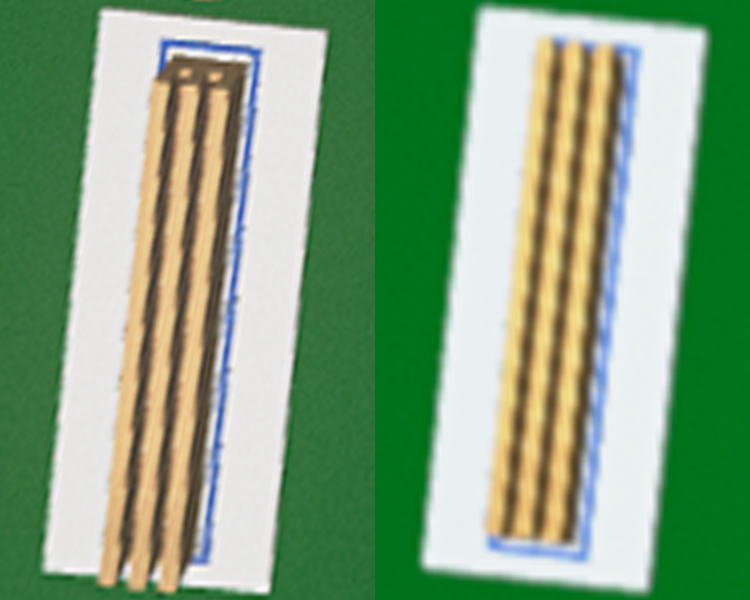

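The bar lies centred in the outline: far end gap is about 12 px, near end about 14 px, right gap about 13 px, at 1.9 px/mm. Now I return the tin.

```bash
python3 -m inch '[[0,0,0,0,8.7],[0,0,-3,0,8.7],[0,0,-6,0,8.7],[0,0,-9,0,8.7],[0,0,-11,0,8.7],[0,0,-12.3,0,8.7],[0,0,-12.8,0,8.7],[0,0,-12.8,0,8.7],[0,0,-12.8,0,8.7]]'; python3 -m inch '[[0,0,0,0,4],[0,0,0,0,4],[0,0,0,0,4],[0,0,0,0,4],[0,0,0,0,4],[0,0,0,0,4],[0,0,0,0,4],[0,0,0,0,4],[0,0,0,0,4],[0,0,0,0,4]]'
```

```text
time_s: 28.2
position: [0.6041, -0.3039, 0.043]
tcp_rot: [[-0.987, -0.158, 0.001], [-0.158, 0.987, -0.001], [-0.001, -0.001, -1.0]]
force: [0.7, 0.1, 1.2]
opening: 0.997
grasp_force: 0.0
time_s: 29.03
position: [0.6035, -0.3044, 0.0423]
tcp_rot: [[-0.988, -0.158, 0.0], [-0.158, 0.988, -0.0], [-0.0, -0.001, -1.0]]
force: [0.3, 0.0, 1.5]
opening: 0.609
grasp_force: 30.0
```

```bash
python3 -m inch '[[0,0,2,0,4],[0,0,5,0,4],[0,0,8,0,4],[0,0,11,0,4],[0,0,14,0,4],[0,0,14,0,4],[-0.1,2,14,-1,4],[-0.3,5,14,-2,4],[-0.5,8.5,14,-3,4],[-0.7,12,14,-4,4]]'; python3 -m inch '[[-0.2,3.5,0,0,4],[-0.4,7,0,-1,4],[-0.6,10.5,0,-2,4],[-0.8,14,0,-2,4],[-1,17.5,0,-2,4],[-1.2,21,0,-2,4],[-1.4,24.5,0,-2,4],[-1.6,27,0,-2,4],[-1.6,28.2,0,-2,4],[-1.6,28.2,0,-2,4]]'; python3 -m inch '[[0,0,0,0,4],[0,0,-3,0,4],[0,0,-6,0,4],[0,0,-9,0,4],[0,0,-11,0,4],[0,0,-12,0,4],[0,0,-12.6,0,4],[0,0,-12.9,0,4],[0,0,-12.9,0,4],[0,0,-12.9,0,4]]'
```

```text
time_s: 29.87
position: [0.595, -0.1829, 0.1803]
tcp_rot: [[-0.996, -0.086, -0.002], [-0.086, 0.996, 0.002], [0.002, 0.002, -1.0]]
force: [0.9, -0.7, -0.3]
opening: 0.606
grasp_force: 30.0
time_s: 30.7
position: [0.579, 0.1004, 0.1809]
tcp_rot: [[-0.998, -0.057, -0.002], [-0.057, 0.998, 0.001], [0.002, 0.001, -1.0]]
force: [-0.1, -0.0, -1.3]
opening: 0.613
grasp_force: 30.0
time_s: 31.53
position: [0.5814, 0.0974, 0.0541]
tcp_rot: [[-0.999, -0.053, 0.002], [-0.053, 0.999, -0.0], [-0.002, -0.0, -1.0]]
force: [0.0, -0.7, -1.5]
opening: 0.611
grasp_force: 30.0
```

```bash
python3 -m inch '[[0,0,-0.1,0,4],[0,0,-0.2,0,4],[0,0,-0.2,0,4],[0,0,-0.2,0,5.8],[0,0,-0.2,0,6.5],[0,0,-0.2,0,7.5],[0,0,-0.2,0,8.7],[0,0,-0.2,0,8.7],[0,0,-0.2,0,8.7],[0,0,2,0,8.7]]'; python3 -m inch '[[0,0,3,0,8.7],[0,0,6,0,8.7],[0,0,10,0,8.7],[0,0,10,0,8.7],[-0.4,-3,10,2,8.7],[-0.9,-7,10,4,8.7],[-1.4,-11,10,6,8.7],[-2,-15,10,6,8.7],[-2.5,-19,10,6,8.7],[-3.1,-23,10,6,8.7]]'; python3 -m inch '[[-0.5,-4,0,0,8.7],[-1,-8,0,0,8.7],[-1.6,-12,0,0,8.7],[-2.2,-16,0,0,8.7],[-2.5,-18.5,0,0,8.7],[-2.5,-18.5,0,0,8.7],[-2.5,-18.5,0,0,8.7]]'
python3 - <<'E'
from rig import cams,readout
from h import *
s=readout.read_state()
sc=cams.capture('scene');cv2.imwrite('pics/s6.png',cv2.resize(sc['image'][110:310,80:390],(775,500),interpolation=2))
H=cv2.cvtColor(rect(sc,.102),cv2.COLOR_BGR2HSV).astype(int)
print([b for b in blobs(cv2.morphologyEx(((H[...,1]<70)&(H[...,2]>100)).astype(np.uint8),3,np.ones((5,5))),500) if .5<b['x']<.65 and 0<b['y']<.2])
E
```

```text
time_s: 32.37
position: [0.5773, 0.0978, 0.0699]
tcp_rot: [[-0.999, -0.053, -0.008], [-0.053, 0.999, 0.0], [0.008, 0.001, -1.0]]
force: [-0.6, -0.6, -0.0]
opening: 0.976
grasp_force: 0.0
time_s: 33.2
position: [0.5489, -0.1339, 0.1731]
tcp_rot: [[-0.987, -0.158, 0.001], [-0.158, 0.987, -0.0], [-0.001, -0.0, -1.0]]
force: [0.4, -0.9, 0.8]
opening: 1.0
grasp_force: 0.0
time_s: 33.78
position: [0.5238, -0.3188, 0.1727]
tcp_rot: [[-0.988, -0.154, 0.0], [-0.154, 0.988, 0.0], [-0.0, 0.0, -1.0]]
force: [0.3, 0.3, 0.2]
opening: 0.997
grasp_force: 0.0
[{'x': 0.5785, 'y': 0.0985, 'L': 55, 'W': 55, 'ang': np.float32(90.0), 'A': 2350.5}]
```

View pics/s6.png

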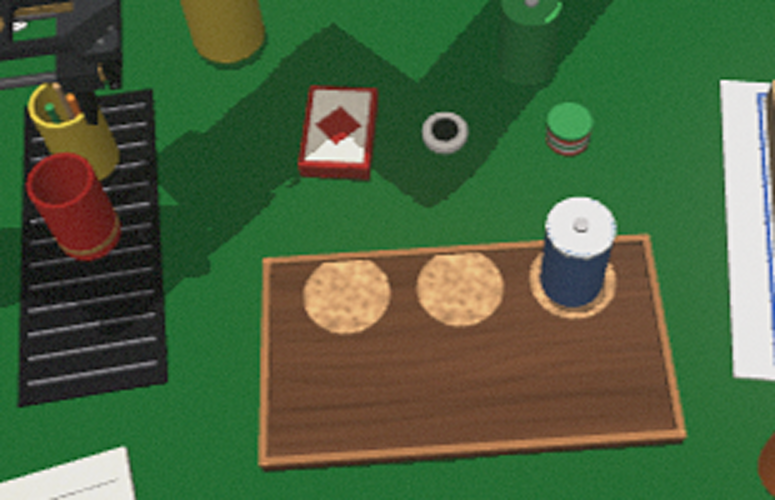

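The tin stands upright and centred on its coaster at (580,255), within 0.1 mm of where it started. Next is the cup.

```bash
python3 -m inch '[[0,0,-3,0,8.7],[0,0,-6,0,8.7],[0,0,-9,0,8.7],[0,0,-11,0,8.7],[0,0,-12.5,0,8.7],[0,0,-13.1,0,8.7],[0,0,-13.1,0,8.7],[0,0,-13.1,0,8.7]]'; python3 -m inch '[[0,0,0,0,4],[0,0,0,0,4],[0,0,0,0,4],[0,0,0,0,4],[0,0,0,0,4],[0,0,0,0,4],[0,0,0,0,4],[0,0,0,0,4],[0,0,0,0,4],[0,0,0,0,4]]'; python3 -m inch '[[0,0,2,0,4],[0,0,5,0,4],[0,0,8,0,4],[0,0,11,0,4],[0,0,14,0,4],[0,0,14,0,4],[0.4,2,14,-1,4],[0.9,5,14,-2,4],[1.6,8.5,14,-3,4],[2.3,12,14,-4,4]]'; python3 -m inch '[[0.6,3.5,0,0,4],[1.3,7,0,-1,4],[2,10.5,0,-2,4],[2.7,14,0,-2,4],[3.3,17.5,0,-2,4],[3.7,19.5,0,-2,4],[3.8,20.1,0,-2,4],[3.8,20.1,0,-2,4],[3.8,20.1,0,-2,4]]'; python3 -m inch '[[0,0,0,0,4],[0,0,-3,0,4],[0,0,-6,0,4],[0,0,-9,0,4],[0,0,-11,0,4],[0,0,-12,0,4],[0,0,-12.6,0,4],[0,0,-12.9,0,4],[0,0,-13,0,4],[0,0,-13,0,4]]'
```

```text
time_s: 34.5
position: [0.5248, -0.3162, 0.0425]
tcp_rot: [[-0.987, -0.159, 0.0], [-0.159, 0.987, 0.0], [-0.0, 0.0, -1.0]]
force: [1.2, -1.1, 0.0]
opening: 1.001
grasp_force: 0.0
time_s: 35.33
position: [0.5244, -0.3175, 0.0423]
tcp_rot: [[-0.988, -0.158, 0.0], [-0.158, 0.988, -0.001], [-0.0, -0.001, -1.0]]
force: [-1.0, -0.3, 2.8]
opening: 0.604
grasp_force: 29.8
time_s: 36.17
position: [0.5464, -0.1958, 0.1806]
tcp_rot: [[-0.996, -0.086, -0.002], [-0.086, 0.996, 0.002], [0.002, 0.002, -1.0]]
force: [0.3, -0.1, -1.6]
opening: 0.604
grasp_force: 29.8
time_s: 36.92
position: [0.5847, 0.0035, 0.1812]
tcp_rot: [[-0.999, -0.054, -0.002], [-0.054, 0.999, -0.0], [0.002, -0.0, -1.0]]
force: [0.0, -0.9, -1.6]
opening: 0.604
grasp_force: 29.8
time_s: 37.75
position: [0.5862, 0.0034, 0.053]
tcp_rot: [[-0.999, -0.053, 0.002], [-0.053, 0.999, -0.0], [-0.002, -0.001, -1.0]]
force: [1.3, -1.1, -1.5]
opening: 0.601
grasp_force: 29.8
```

```bash
python3 -m inch '[[0,0,-0.1,0,4],[0,0,-0.1,0,4],[0,0,-0.1,0,4],[0,0,-0.1,0,5.8],[0,0,-0.1,0,6.5],[0,0,-0.1,0,7.5],[0,0,-0.1,0,8.7],[0,0,-0.1,0,8.7],[0,0,-0.1,0,8.7],[0,0,2,0,8.7]]'; python3 -m inch '[[0,0,3,0,8.7],[0,0,6,0,8.7],[0,0,10,0,8.7],[0,0,10,0,8.7],[-1.2,-3,10,2,8.7],[-2.5,-6,10,4,8.7],[-4,-9.5,10,6,8.7],[-5.5,-13,10,6,8.7],[-7,-16.5,10,6,8.7],[-8.4,-20,10,6,8.7]]'; python3 -m inch '[[-1.4,-3.4,0,0,8.7],[-2.9,-6.9,0,0,8.7],[-4.3,-10.4,0,0,8.7],[-5.6,-13.4,0,0,8.7],[-5.6,-13.4,0,0,8.7],[-5.6,-13.4,0,0,8.7]]'; python3 -m inch '[[0,0,-3,0,8.7],[0,0,-6,0,8.7],[0,0,-9,0,8.7],[0,0,-11,0,8.7],[0,0,-12.5,0,8.7],[0,0,-13,0,8.7],[0,0,-13,0,8.7],[0,0,-13,0,8.7]]'
```

```text
time_s: 38.58
position: [0.5825, 0.0042, 0.069]
tcp_rot: [[-0.999, -0.053, -0.008], [-0.053, 0.999, 0.001], [0.008, 0.002, -1.0]]
force: [-0.6, 0.6, -0.7]
opening: 0.98
grasp_force: 0.0
time_s: 39.42
position: [0.5003, -0.1974, 0.1721]
tcp_rot: [[-0.987, -0.158, 0.0], [-0.158, 0.987, -0.0], [-0.0, -0.0, -1.0]]
force: [-0.2, 0.1, -0.4]
opening: 1.0
grasp_force: 0.0
time_s: 39.92
position: [0.4446, -0.3319, 0.1719]
tcp_rot: [[-0.988, -0.154, 0.0], [-0.154, 0.988, -0.0], [-0.0, -0.0, -1.0]]
force: [0.5, 0.1, -0.4]
opening: 0.999
grasp_force: 0.0
time_s: 40.58
position: [0.4459, -0.3294, 0.0424]
tcp_rot: [[-0.987, -0.159, 0.0], [-0.159, 0.987, -0.0], [-0.0, -0.0, -1.0]]
force: [0.3, 0.1, 0.4]
opening: 1.001
grasp_force: 0.0
```

```bash
python3 -m inch '[[0,0,0,0,4],[0,0,0,0,4],[0,0,0,0,4],[0,0,0,0,4],[0,0,0,0,4],[0,0,0,0,4],[0,0,0,0,4],[0,0,0,0,4],[0,0,0,0,4],[0,0,0,0,4]]'; python3 -m inch '[[0,0,2,0,4],[0,0,5,0,4],[0,0,8,0,4],[0,0,11,0,4],[0,0,14,0,4],[0,0,14,0,4],[1.2,2,14,-1,4],[2.7,4.5,14,-2,4],[4.5,7.5,14,-3,4],[6.3,10.5,14,-4,4]]'; python3 -m inch '[[1.8,3,0,0,4],[3.7,6,0,-1,4],[5.5,9,0,-2,4],[7,11.5,0,-2,4],[8,13,0,-2,4],[8.2,13.4,0,-2,4],[8.2,13.4,0,-2,4],[8.2,13.4,0,-2,4]]'; python3 -m inch '[[0,0,0,0,4],[0,0,-3,0,4],[0,0,-6,0,4],[0,0,-9,0,4],[0,0,-11,0,4],[0,0,-12,0,4],[0,0,-12.6,0,4],[0,0,-12.9,0,4],[0,0,-13,0,4],[0,0,-13,0,4]]'; python3 -m inch '[[0,0,0,0,4],[0,0,0,0,4]]'
```

```text
time_s: 41.42
position: [0.4455, -0.3305, 0.0423]
tcp_rot: [[-0.988, -0.158, 0.0], [-0.158, 0.988, -0.001], [-0.0, -0.001, -1.0]]
force: [-0.3, -0.6, 3.9]
opening: 0.603
grasp_force: 29.9
time_s: 42.25
position: [0.5078, -0.2238, 0.1807]
tcp_rot: [[-0.996, -0.086, -0.002], [-0.086, 0.996, 0.002], [0.002, 0.002, -1.0]]
force: [0.4, -0.2, -1.4]
opening: 0.601
grasp_force: 29.9
time_s: 42.92
position: [0.5892, -0.0913, 0.1809]
tcp_rot: [[-0.999, -0.054, -0.003], [-0.054, 0.999, 0.0], [0.003, 0.0, -1.0]]
force: [-0.3, 0.7, -1.8]
opening: 0.601
grasp_force: 29.9
time_s: 43.75
position: [0.5911, -0.0917, 0.0531]
tcp_rot: [[-0.999, -0.053, 0.002], [-0.053, 0.999, -0.001], [-0.002, -0.001, -1.0]]
force: [0.2, 0.9, -1.6]
opening: 0.601
grasp_force: 29.9
time_s: 43.92
position: [0.591, -0.0914, 0.0532]
tcp_rot: [[-0.999, -0.054, 0.002], [-0.054, 0.999, -0.001], [-0.002, -0.001, -1.0]]
force: [-0.1, 1.0, -1.8]
opening: 0.605
grasp_force: 29.9
```

```bash
python3 -m inch '[[0,0,-0.1,0,4],[0,0,-0.15,0,4],[0,0,-0.15,0,4],[0,0,-0.15,0,5.8],[0,0,-0.15,0,6.5],[0,0,-0.15,0,7.5],[0,0,-0.15,0,8.7],[0,0,-0.15,0,8.7],[0,0,-0.15,0,8.7],[0,0,2,0,8.7]]'; python3 -m inch '[[0,0,3,0,8.7],[0,0,6,0,8.7],[0,0,10,0,8.7],[0,0,14,0,8.7],[-2,-4,14,0,8.7],[-4,-8,14,0,8.7],[-6,-11,14,0,8.7],[-8,-14,14,0,8.7],[-8,-17,14,0,8.7],[-8,-20,14,0,8.7]]'; python3 -m inch '[[0,-4,0,0,8.7],[0,-6,0,0,8.7],[0,-6,0,0,8.7],[0,-6,0,0,8.7]]'
python3 - <<'E'
from rig import cams,readout
from h import *
sc=cams.capture('scene');t=cams.capture('top')
a=cv2.resize(sc['image'][100:310,170:450],(800,600),interpolation=2);cv2.imwrite('pics/s7.png',a)
cv2.imwrite('pics/t7.png',cv2.resize(t['image'],(800,600)))
E
```

```text
time_s: 44.75
position: [0.5874, -0.0902, 0.0687]
tcp_rot: [[-0.999, -0.053, -0.008], [-0.053, 0.999, 0.003], [0.008, 0.003, -1.0]]
force: [-0.1, -0.2, 0.3]
opening: 0.98
grasp_force: 0.0
time_s: 45.58
position: [0.5087, -0.2923, 0.2122]
tcp_rot: [[-0.999, -0.052, -0.001], [-0.052, 0.999, 0.001], [0.001, 0.001, -1.0]]
force: [-0.2, -0.6, 0.8]
opening: 0.998
grasp_force: 0.0
time_s: 45.92
position: [0.5097, -0.352, 0.2116]
tcp_rot: [[-0.999, -0.051, -0.0], [-0.051, 0.999, 0.001], [0.0, 0.001, -1.0]]
force: [1.0, 1.2, -1.0]
opening: 0.998
grasp_force: 0.0
```

View pics/s7.png

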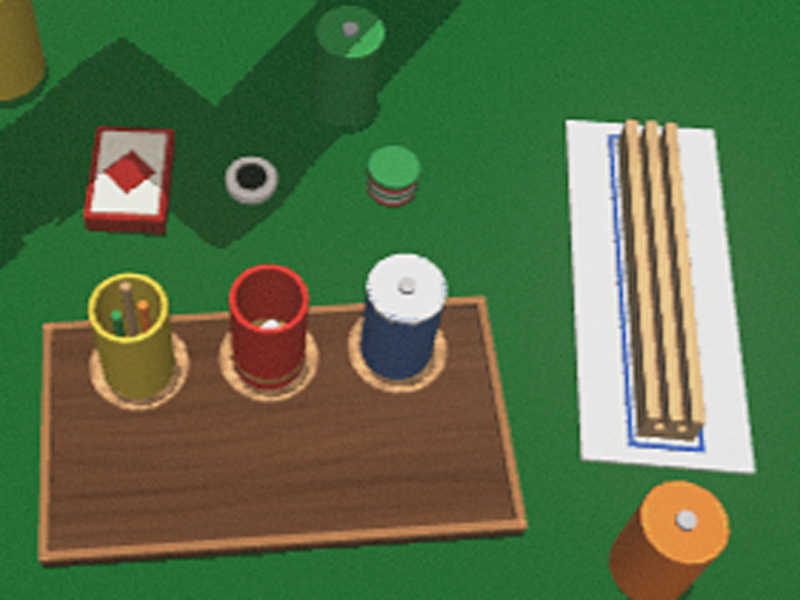

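View pics/t7.png

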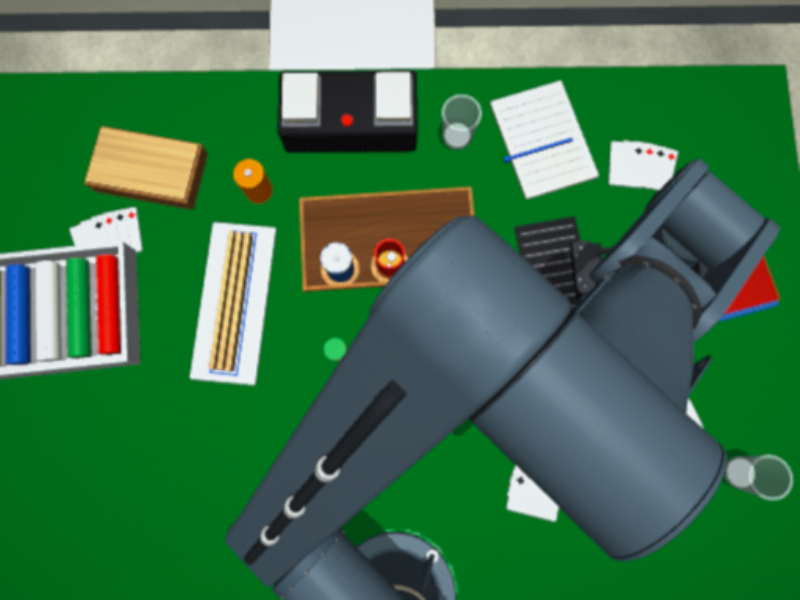

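All pots stand upright on their own coasters (yellow at (133,350), red at (270,340), blue at (400,330) in the crop). The bar lies in the outline at (665,280), and the bystanders are where they were. I'm handing it in.

```bash
python3 -c "
from rig import bot
print(bot.hand_in())"
```

```text
the job is handed in; nothing more can be done
None
```

I handed the job in at about 46 s: the pots were parked together on the black mat, the card holder was laid lengthwise in the blue outline (centred to about 1 mm by the images), and every pot stands upright on its own coaster.

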